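# Clear the wash basket and hold the bottle pen's gate open

## Robot

A 6-joint arm with a two-finger parallel gripper is mounted at the origin on the work surface. World frame = base frame: x ahead of the robot, y to its left, z up, the work surface at z = 0. Lengths are in m, angles in degrees, forces in N, time in s.
With the tool pointing down it reaches from about 0.325 to 0.85 m from the base axis. Payload 15.5 kg.
Tool frame: the origin (TCP) lies between the finger pads, 19 mm behind the fingertips; this is the grasp point; z points along the fingers, y is the line along which they close (so a half turn about z gives the same grasp; the last joint's range is limited). The gripper opens to 91 mm and grips with 3 to 60 N. Pads are 32 mm wide; open, the fingers measure 118 mm over their backs; the gripper's body (76 mm by 178 mm) begins 60 mm behind the grasp point.
Start: joints at [63.684, 28.281, 77.091, -0, 74.628, -5.472], TCP at [0.222, 0.584, 0.233] pointing down, gripper open.
Joint ranges: [-166.48, 166.48], [-47.26, 123.95], [12.59, 153.08], [-70.14, 250.14], [6.76, 159.57], [-176.63, 176.63]. Speed limits (degrees/s): [108.29, 108.29, 147.25, 172.46, 172.46, 172.46].

## Interface

Orientations are given as a 3x3 rotation matrix whose columns are the frame's x, y, z axes.
In Python, from rig import arm gives the robot as it stands. Calls block until the motion is done:
- arm.move_to(position, orientation): joint-space move of the TCP to a pose.
- arm.move_l(position, orientation=None, feed=0.15): straight line of the TCP; orientation=None keeps the orientation; feed is the mean speed in m/s.
- arm.move_joints(angles): joint-space move.
- arm.grip(opening): finger opening in m; the grip force is fixed at half the most; returns when the fingers have stopped.
- arm.sleep(seconds).
- arm.solve_ik(position, orientation): joint angles nearest the present ones, or None.
- arm.snapshot(name): name is "scene" or "top" or "wrist"; returns the picture (384x512x3 uint8, red, green, blue); there is no depth.
- arm.get_calibration(name): a dict with "intrinsics" (3x3 intrinsics, pixels), "k1" (the pictures are not rectified: a ray, as slopes to the right and down, at radius r is drawn at 1 + k1 r^2 times it, then the intrinsics apply), "cam_to_world" (4x4, takes a point from camera to world coordinates). Camera axes: x right, y down, z forward; pixel columns grow to the right and rows downward; lengths in m; the calibration is good to about 2 mm. A picture is of the moment at which its call begins: read the wrist's pose just before it. get_calibration takes no time and is no camera call; for the wrist camera it gives the pose at the moment of the call.
A pose or a line that the arm cannot do raises arm.Unreachable and nothing moves.
- arm.sign_off(): hands the job in; it is judged then, once.
Readings, each from a call of its own:
- arm.current_t(): time.
- arm.current_joint_positions(): joint angles.
- arm.current_dq(): joint speeds.
- arm.current_tau(): joint torques, N m.
- arm.current_ee_pos(): TCP position.
- arm.current_tool_rot(): TCP orientation.
- arm.current_force(): force on the tool from outside, world axes, zero at the start.
- arm.current_torque(): the same for the moment, N m.
- arm.current_width(): finger opening in m.
- arm.current_grasp_force(): force on a finger pad.
Only numpy, scipy, OpenCV 4.12 (cv2) and the standard library are available. Lean on these libraries where they do the work, as an engineer would, in place of code of your own. Each camera call takes 0.05 s, during which the arm holds its last target. There are 200 camera calls.

## Task

The wash basket stands in the way of the bottle pen's gate: hang it by its handle bar in the two-pronged fork of the stand and let go of it. Then squeeze the gate's two catches fully together, first the one nearer the hinge, then the one nearer the grip post, take the gate by its upright grip post and swing it past its detent until it stands square to the pen's front. The gate springs back if let go, so finish while still holding it wide open by the post; leave the bottle, tip box and beaker where they stand.

Things in the scene. Friction and masses are not known exactly. Their poses are not given: they have to be found in the camera images.
- basket: Loose steel wash basket, 70 (x) x 112 (y) x 45 mm high, about 0.22 kg, with a fixed bail: two uprights 53 mm either side of the middle carry a round steel bar 9 mm thick along the basket's y, its centre 115 mm above the underside. Origin: centre of the underside. The same turned half round.
- basket_bar (a point): Middle of the basket's handle bar (9 mm thick, along the basket's y, 106 mm long, 70 mm of free air under it above the basket's rim): pinch it here from above across the bar.
- hook_stand: Short retort stand fixed on the bench: base 150 x 140 x 16 mm, rod 70 mm behind (+x), 215 mm high. Origin: on the bench under the fork's seat. Two steel prongs 7 mm thick point to -x, 32 mm either side (y) of the middle, free between; each slopes down from a cross block (x +55 to +77, up to 209 mm high) to a valley at x 0, then up to a tip 22 mm out, 192 mm high. Mouth 55 mm wide.
- hook_seat (a point): Where the middle of the handle bar rests when hung: x 0, y 0, 178 mm above the bench; the bar lies along the stand's y across both prongs. The prongs must enter between bar and basket: come from the stand's front (-x) with the bar's centre 203 to 233 mm high (over the tips, basket rim under the prongs), go in along +x until over the seat, then lower.
- pen: White bottle pen fixed on the bench, 250 mm wide (y), from x 0 (gate) to +210 mm, walls 97 mm high, bottles inside. Origin: on the bench under the middle of the closed gate; +x points into the pen, the gate opens to -x. A header rail, top 130 mm high, 30 mm deep, crosses over the gate and carries both catches. A sill at the hinge end, 46 mm in front of the gate, holds the detent dome.
- catch1_mid (a point): Middle of the catch nearer the hinge (pen x 0, y -60 mm, 155 mm high, 25 mm above the header). A catch is two upright grey tabs, each 26 mm (x) by 7 mm (y) and 137 to 173 mm high, either side of this point along the pen's y, 54 mm over their outer faces when out and 34 mm when fully squeezed together.
- catch2_mid (a point): Middle of the catch nearer the grip post (pen x 0, y +32 mm, 155 mm high); the same form as the other.
- catch1 (a joint): Travel (m) of each tab of the catch nearer the hinge: 0 out (its tongue locks the gate), 0.010 fully squeezed; free of the gate from about 0.0075. The two tabs move together about the fixed middle with about 5 N of friction and stay where they are left.
- catch2 (a joint): The same for the catch nearer the grip post.
- gate (a joint): Angle of the gate (rad): 0 closed, grows as the free end swings out to -x (anticlockwise from above), stop at 1.75; square is 1.57. A spring closes it, 0.08 N m when shut, 0.5 N m when wide (about 3 N at the post). A sprung detent must be pushed over between about 0.5 and 1.0 rad (some 3 N more at the post).
- gate_grip (a point): On the axis of the gate's upright black grip post, 16 mm in diameter, moving with the gate, 150 mm above the bench; the post is free from 95 mm up to its top at 168 mm. With the gate closed it lies at pen x -40, y +80 mm. Being round it turns in the fingers.
- gate_hinge (a point): On the gate's vertical hinge line (pen x 0, y -105 mm), 150 mm above the bench; the post moves on a circle of 189 mm radius about it.
- reagent_bottle: Bystander: bottle 66 mm wide, 140 mm high. Origin: centre of the underside.
- tip_box: Bystander: box 85 x 120 x 50 mm high. Origin: centre of the underside.
- beaker: Bystander: glass beaker 70 mm wide, 90 mm high. Origin: centre of the underside.

How it is judged:
By the outcome, as a careful person would: the job done as asked, in the order asked, and still so for the second after the job is handed in, while the arm keeps its last pose, push and grip.
It also fails if it takes over 72 s, if anything falls off the work surface, if the arm or the gripper's body presses on something with over 40 N, if the wrist force passes 120 N, or if a joint passes its speed limit or range.

## Working session

There is one attempt and no reset: what is moved stays moved. The work goes in short steps, each a Python script; the robot and the scene stay as the last script left them, time stands still between calls to the robot, and variables do not carry over. Pictures are saved under pics/ and viewed, at most 10 in all, crops included, and the job is handed in when it is done.

```bash
ls; mkdir -p pics
python3 - <<'E'
from rig import arm
import cv2,numpy as np
np.set_printoptions(precision=4,suppress=True)
for n in ("scene","top"):
    cv2.imwrite(f"pics/{n}0.png",cv2.cvtColor(arm.snapshot(n),cv2.COLOR_RGB2BGR)); print(n,arm.get_calibration(n))
print(arm.current_tool_rot(),arm.current_t(), arm.get_calibration("wrist"))
E
```

```text
pics
rig.py
scene {'intrinsics': array([[369.4581,   0.    , 246.8039],
       [  0.    , 369.4581, 192.9463],
       [  0.    ,   0.    ,   1.    ]]), 'k1': -0.04030699703123829, 'cam_to_world': array([[-0.4821,  0.4185, -0.7697,  1.387 ],
       [ 0.8757,  0.2559, -0.4094,  0.3922],
       [ 0.0257, -0.8714, -0.4899,  0.668 ],
       [ 0.    ,  0.    ,  0.    ,  1.    ]])}
top {'intrinsics': array([[482.6308,   0.    , 261.3411],
       [  0.    , 482.6308, 204.2219],
       [  0.    ,   0.    ,   1.    ]]), 'k1': -0.1304377969896987, 'cam_to_world': array([[-0.0079, -0.9915,  0.1299,  0.4004],
       [-0.9997,  0.0106,  0.0201, -0.059 ],
       [-0.0213, -0.1297, -0.9913,  1.6265],
       [ 0.    ,  0.    ,  0.    ,  1.    ]])}
[[-0.9346  0.3558 -0.0005]
 [ 0.3558  0.9346 -0.001 ]
 [ 0.0001 -0.0011 -1.    ]] 0.1 {'intrinsics': array([[287.3694,   0.    , 257.3345],
       [  0.    , 287.3694, 193.7647],
       [  0.    ,   0.    ,   1.    ]]), 'k1': 0.002456305774790696, 'cam_to_world': array([[ 0.3552,  0.9012,  0.2481,  0.1522],
       [ 0.9348, -0.3426, -0.0941,  0.6109],
       [ 0.0002,  0.2654, -0.9641,  0.3824],
       [ 0.    ,  0.    ,  0.    ,  1.    ]])}
```

View pics/scene0.png

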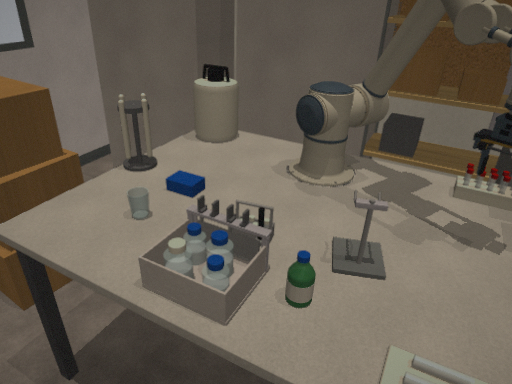

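View pics/top0.png

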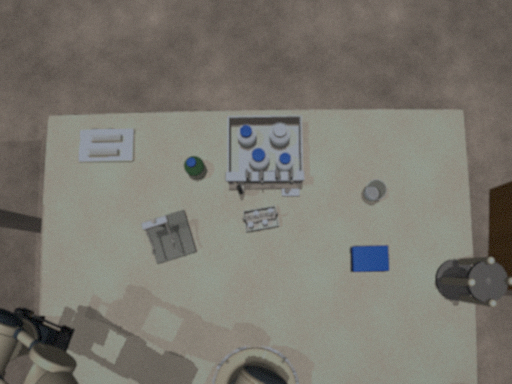

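The scene view shows the pen (145-275, 195-305), basket behind its gate (~250,220), stand (358,230), bottle (300,280), box (186,184) and beaker (139,203). In the top view: pen at 227-303 × 117-185, post (240,189), catches on the header row ~175, basket at (261,218), stand base at (170,238) with its fork towards upper-left (156,222). Next come rough positions and closer wrist views.

```bash
cat > h.py <<'E'
from rig import arm
import cv2,numpy as np
np.set_printoptions(precision=4,suppress=True)
def ray(c,uv):
    K=c["intrinsics"];d=np.array([(uv[0]-K[0,2])/K[0,0],(uv[1]-K[1,2])/K[1,1]])
    s=d.copy()
    for _ in range(20): s=d/(1+c["k1"]*(s@s))
    T=np.array(c["cam_to_world"]);v=T[:3,:3]@np.array([s[0],s[1],1]);return T[:3,3],v/np.linalg.norm(v)
def plane(c,uv,z):
    o,v=ray(c,uv);return o+v*(z-o[2])/v[2]
def tri(cs,uvs):
    A=np.zeros((3,3));b=np.zeros(3);R=[ray(c,u) for c,u in zip(cs,uvs)]
    for o,v in R:
        P=np.eye(3)-np.outer(v,v);A+=P;b+=P@o
    p=np.linalg.solve(A,b);return p,max(np.linalg.norm(np.cross(p-o,v)) for o,v in R)
def proj(c,p):
    T=np.array(c["cam_to_world"]);q=T[:3,:3].T@(np.array(p)-T[:3,3]);s=q[:2]/q[2];s=s*(1+c["k1"]*(s@s))
    return s*c["intrinsics"][0,0]+c["intrinsics"][:2,2]
def R(deg):
    "tool down, closing axis y at world angle deg"
    a=np.radians(deg);y=np.array([np.cos(a),np.sin(a),0]);z=np.array([0,0,-1.]);return np.column_stack([np.cross(y,z),y,z])
E
python3 - <<'E'
from h import *
c=arm.get_calibration("top")
for n,uv,z in [("base TL",(144,228),.016),("base TR",(184,211),.016),("base BR",(197,247),.016),("base BL",(157,263),.016),("head L",(145,226),.209),("head R",(167,217),.209),("post",(240,189),.15),("basket",(261,218),.05),("hdrL",(227,179),.13),("hdrR",(303,180),.13),("backL",(229,118),.097),("backR",(300,117),.097),("bottle",(194,167),.07),("box",(370,259),.05),("beaker",(373,192),.09)]:
    print(n,plane(c,uv,z))
for p,yd in [((.6,0,.4),90),((.6,0,.4),0),((.6,0.2,.4),90),((.5,.3,.4),90)]:
    for s in (0,180): print(p,yd+s,arm.solve_ik(p,R(yd+s)))
c=arm.get_calibration("wrist");T=c["cam_to_world"];Rt=arm.current_tool_rot();print(np.array(Rt).T@(T[:3,3]-arm.current_ee_pos()),np.array(Rt).T@T[:3,:3])
E
```

```text
base TL [0.5344 0.3721 0.016 ]
base TR [0.5912 0.2355 0.016 ]
base BR [0.4693 0.1903 0.016 ]
base BL [0.4163 0.3254 0.016 ]
head L [0.5244 0.3175 0.209 ]
head R [0.5508 0.2512 0.209 ]
post [0.6423 0.0368 0.15  ]
basket [ 0.5614 -0.0256  0.05  ]
hdrL [0.678  0.0792 0.13  ]
hdrR [ 0.672  -0.1604  0.13  ]
backL [0.8885 0.0763 0.097 ]
backR [ 0.8885 -0.1573  0.097 ]
bottle [0.7309 0.1944 0.07  ]
box [ 0.4233 -0.3797  0.05  ]
beaker [ 0.6377 -0.3888  0.09  ]
(0.6, 0, 0.4) 90 [ -5.7008  19.9636  64.9967  -0.      95.0397 -95.7008]
(0.6, 0, 0.4) 270 [-5.7008 19.9636 64.9967 -0.     95.0397 84.2992]
(0.6, 0, 0.4) 0 [-5.7008 19.9636 64.9967 -0.     95.0397 -5.7008]
(0.6, 0, 0.4) 180 [ -5.7008  19.9636  64.9967  -0.      95.0397 174.2992]
(0.6, 0.2, 0.4) 90 [ 13.0276  23.0867  60.1403  -0.      96.7731 -76.9724]
(0.6, 0.2, 0.4) 270 [ 13.0276  23.0867  60.1403  -0.      96.7731 103.0276]
(0.5, 0.3, 0.4) 90 [ 25.0971  18.3593  67.4012  -0.      94.2394 -64.9029]
(0.5, 0.3, 0.4) 270 [ 25.0971  18.3593  67.4012  -0.      94.2394 115.0971]
[ 0.0752  0.0002 -0.1502] [[ 0.0006 -0.9641 -0.2655]
 [ 1.      0.0003  0.0014]
 [-0.0013 -0.2655  0.9641]]
```

Run:
```python
from h import *
import pickle
C={}
for n,p in [("A",(.48,.30,.40)),("B",(.52,.13,.40)),("C",(.54,-.05,.40))]:
    arm.move_to(p,R(90)); arm.sleep(.3); C[n]=arm.get_calibration("wrist"); im=cv2.cvtColor(arm.snapshot("wrist"),cv2.COLOR_RGB2BGR)
    cv2.imwrite(f"pics/w{n}.png",im); cv2.imwrite(f"pics/w{n}L.png",cv2.resize(im,None,fx=1.5,fy=1.5,interpolation=cv2.INTER_CUBIC))
pickle.dump(C,open("C.pkl","wb"));print(arm.current_t())
```

```text
4.175
```

View pics/wBL.png

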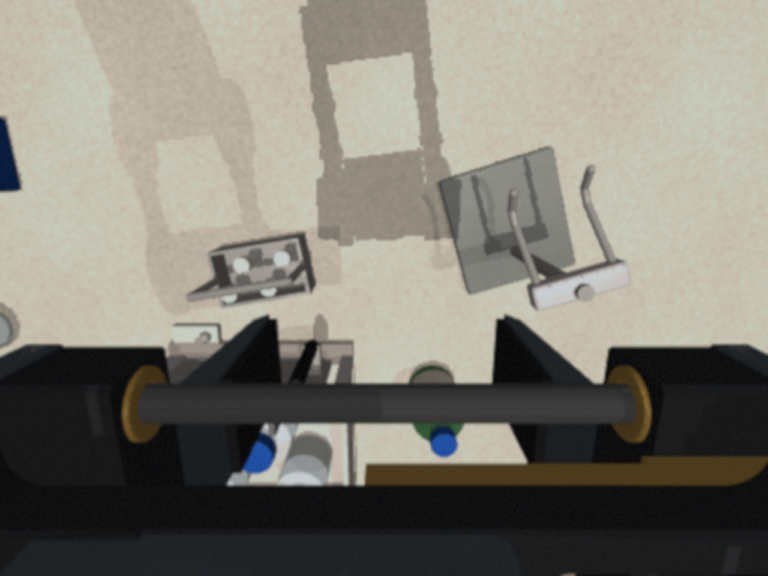

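View pics/wCL.png

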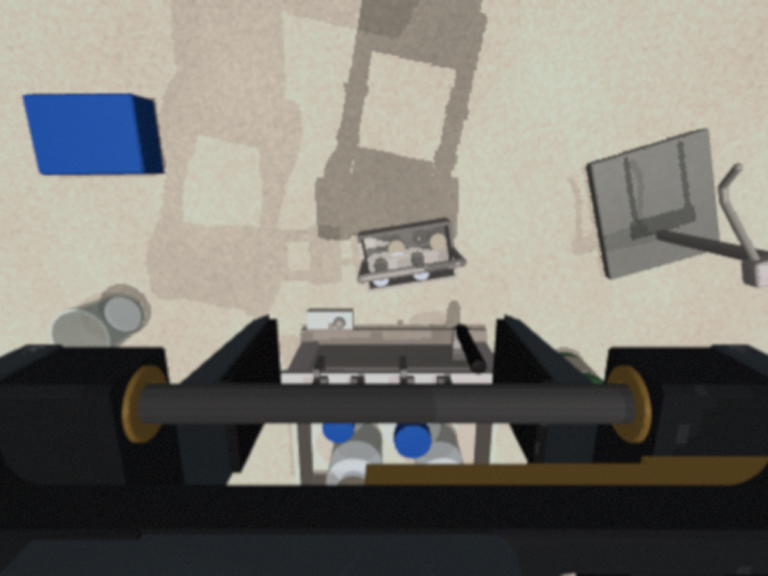

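View pics/wAL.png

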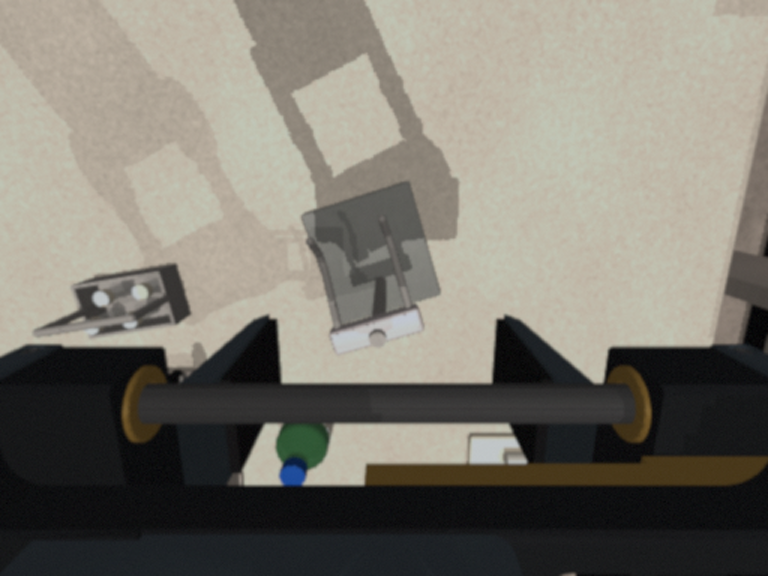

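Wrist views: the fork opens towards the robot, yawed about 15° (prong tips in A at ~(312,243) and (385,220) in 1.5x pixels); the basket stands near the gate, yawed ~10°; the bar spans (190,297)-(310,260) in B. The pen front is hidden behind the gripper, so I take two more views further out and zoom in on the parts.

Run:
```python
from h import *
import pickle
C=pickle.load(open("C.pkl","rb"));I={n:cv2.imread(f"pics/w{n}.png") for n in "ABC"}
for n,p in [("D",(.68,-.12,.40)),("E",(.68,.03,.40))]:
    arm.move_to(p,R(90)); arm.sleep(.3); C[n]=arm.get_calibration("wrist"); I[n]=cv2.cvtColor(arm.snapshot("wrist"),cv2.COLOR_RGB2BGR)
    cv2.imwrite(f"pics/w{n}.png",I[n])
pickle.dump(C,open("C.pkl","wb"));print(arm.current_t())
def tile(n,u,v,w,h,s):
    t=cv2.resize(I[n][v:v+h,u:u+w],None,fx=s,fy=s,interpolation=cv2.INTER_CUBIC)
    for k in range(-(-u//10)*10,u+w,10): cv2.line(t,(int((k-u+.5)*s),0),(int((k-u+.5)*s),9 if k%50==0 else 4),(0,0,255),1)
    for k in range(-(-v//10)*10,v+h,10): cv2.line(t,(0,int((k-v+.5)*s)),(9 if k%50==0 else 4,int((k-v+.5)*s)),(0,0,255),1)
    return t
m=np.vstack([np.hstack([tile("B",120,145,100,75,4),tile("C",225,135,100,75,4)]),np.hstack([tile("A",195,125,100,75,4),tile("B",330,100,100,75,4)])])
cv2.imwrite("pics/m1.png",m)
for n in "DE":
    x0=int(proj(C[n],(.68,-.05,.15))[0]); print(n,x0)
    
u=int(np.clip(proj(C["D"],(.66,-.04,.15))[0]-100,0,311));v=int(np.clip(proj(C["E"],(.66,-.04,.15))[0]-100,0,311))
r=int(proj(C["D"],(.66,-.04,.15))[1]-40);print(u,v,r)
cv2.imwrite("pics/m2.png",np.vstack([tile("D",u,r,200,75,4),tile("E",v,r,200,75,4)]))
```

```text
6.2
D 305
E 200
213 107 115
```

View pics/m1.png

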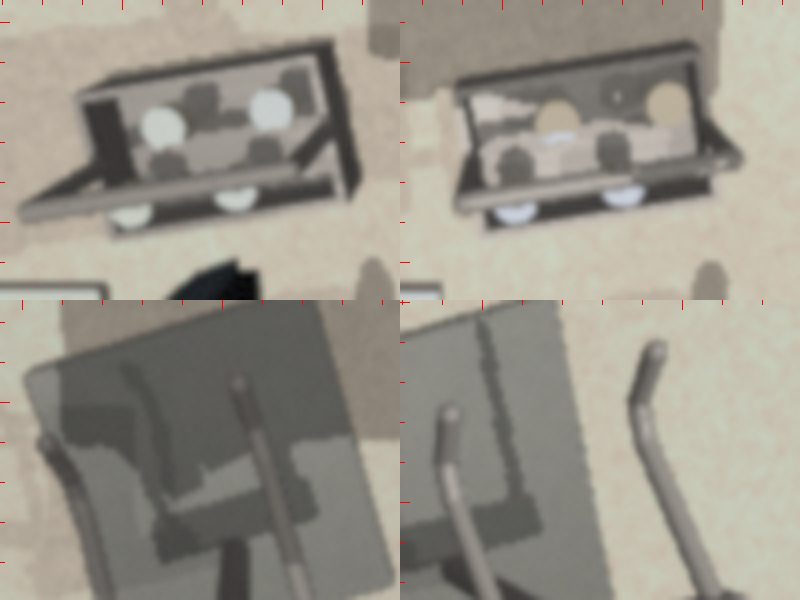

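View pics/m2.png

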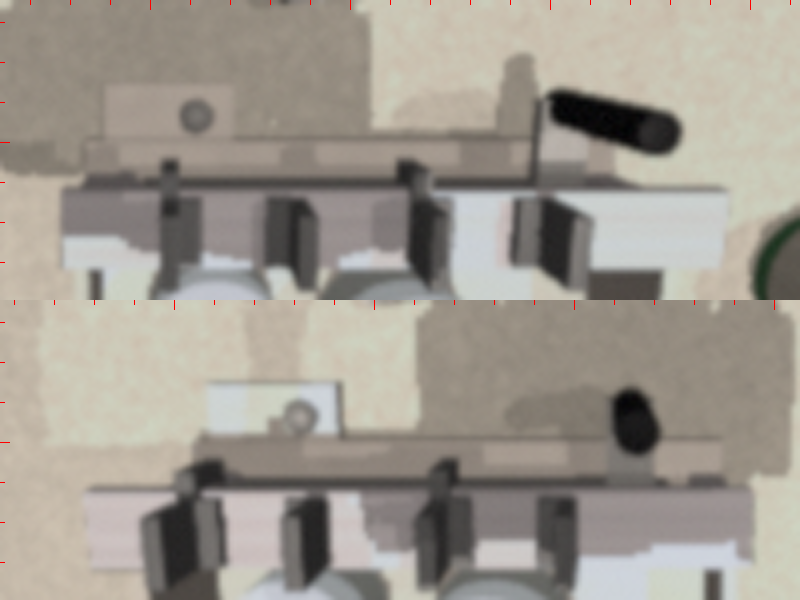

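The montages show the bar ends in B tile (24,211)-(300,168) and in C tile (60,204)-(336,160); the prong tips and valley kinks; the four tab tops (D: x 170, 308, 441, 582; E: 152, 293, 427, 562, row ~250); the post top at D (659,132) and E (638,132). Triangulating.

Run:
```python
from h import *
import pickle
C=pickle.load(open("C.pkl","rb"))
O={"m1B":("B",120,145),"m1C":("C",225,135),"A":("A",195,125),"B":("B",330,100),"D":("D",213,115),"E":("E",107,115)}
f=lambda k,t:(O[k][1]+(t[0]+.5)/4-.5,O[k][2]+(t[1]+.5)/4-.5)
def T(n,k1,t1,k2,t2):
    p,e=tri([C[O[k1][0]],C[O[k2][0]]],[f(k1,t1),f(k2,t2)]);print(n,p,"gap",round(e,4));return p
a=T("barR(-y)","m1B",(24,211),"m1C",(60,204));b=T("barL(+y)","m1B",(300,168),"m1C",(336,160))
print("bar mid",(a+b)/2,"len",np.linalg.norm(b-a),"dir",np.degrees(np.arctan2(*(b-a)[1::-1])))
t1=T("tip r","A",(45,140),"B",(50,110));t2=T("tip l","A",(239,82),"B",(255,48))
k1=T("val r","A",(77,190),"B",(46,168));k2=T("val l","A",(257,127),"B",(238,102))
for p,q in((t1,t2),(k1,k2)): print("mid",(p+q)/2,"sep",np.linalg.norm(q-p),"dir",np.degrees(np.arctan2(*(q-p)[1::-1])))
c1=T("c1","D",(239,249),"E",(222.5,252));c2=T("c2","D",(511.5,249),"E",(494.5,249));po=T("post","D",(659,132),"E",(638,132))
h1=T("hdr-","D",(62,188),"E",(87,190));h2=T("hdr+","D",(727,188),"E",(752,187))
print("c1c2",np.linalg.norm(c2-c1),"yaw",np.degrees(np.arctan2(*(c2-c1)[1::-1]))-90,"hdr",np.linalg.norm(h2-h1),np.degrees(np.arctan2(*(h2-h1)[1::-1]))-90)
for n in("top",):
  c=arm.get_calibration(n)
  for m,p in(("rod/head mid",None),): pass
# stand via base in A (z=.016) 1.5x pixels and cross block top z=.209
for uv in((304,214),(409,183),(440,296)): print("base",plane(C["A"],np.array(uv)/1.5,.016))
for uv in((330,338),(420,309),(333,352),(423,328)): print("blk",plane(C["A"],np.array(uv)/1.5,.209))
```

```text
barR(-y) [ 0.5717 -0.0759  0.1144] gap 0.0004
barL(+y) [0.5556 0.0322 0.1073] gap 0.0002
bar mid [ 0.5636 -0.0218  0.1109] len 0.10955860767149046 dir 98.4430774241283
tip r [0.4597 0.2359 0.1873] gap 0.0001
tip l [0.4415 0.2973 0.1858] gap 0.0003
val r [0.4796 0.2422 0.1666] gap 0.0005
val l [0.4583 0.3031 0.1659] gap 0.0004
mid [0.4506 0.2666 0.1866] sep 0.06411314388682769 dir 106.57580639805725
mid [0.4689 0.2726 0.1662] sep 0.06456108373740849 dir 109.25455204882567
c1 [ 0.6865 -0.0984  0.1702] gap 0.0005
c2 [ 0.6858 -0.0066  0.1711] gap 0.0001
post [0.6474 0.0416 0.1641] gap 0.0002
hdr- [ 0.6731 -0.1624  0.1239] gap 0.0004
hdr+ [0.6722 0.0854 0.1254] gap 0.0
c1c2 0.09186297146116465 yaw 0.45234637493872754 hdr 0.24782354123829822 0.19151962328423622
base [0.4546 0.2008 0.016 ]
base [0.4176 0.3288 0.016 ]
base [0.5589 0.371  0.016 ]
blk [0.5403 0.2538 0.209 ]
blk [0.5145 0.3294 0.209 ]
blk [0.5531 0.256  0.209 ]
blk [0.5312 0.3323 0.209 ]
```

Everything agrees with the text: bar height 0.111 (0.115), catch spacing 91.9 mm (92), prong spacing 64 mm, header 248 mm (250), post-to-pen offsets right. Pen origin ≈ (0.6865,-0.0385), yaw ≈ 0.3°; stand seat ≈ (0.471,0.2735), yaw ≈ 16.8°; basket yaw ≈ 8.4°. Grasping the basket.

Run:
```python
from h import *
b=np.array([.5636,-.0218]);seat=np.array([.471,.2735]);a=np.radians(16.8);sx=np.array([np.cos(a),np.sin(a)])
Rb,Rs=R(8.4),R(16.8)
arm.move_to((*b,.20),Rb); arm.grip(.06)
arm.move_l((*b,.115),Rb,.12); arm.grip(0); print("w",arm.current_width(),arm.current_grasp_force(),arm.current_force())
if arm.current_width()>.006:
    arm.move_l((*b,.222),Rb,.15); print("w",arm.current_width(),arm.current_force())
    arm.move_l((*(seat-.115*sx),.222),Rs,.2)
    print(arm.current_ee_pos(),arm.current_width(),arm.current_t())
    import pickle
    cv2.imwrite("pics/s1.png",cv2.cvtColor(arm.snapshot("scene"),cv2.COLOR_RGB2BGR)[130:330,180:480].repeat(2,0).repeat(2,1))
```

```text
w 0.008361785074662165 29.988067746162415 [ 0.4957  0.0223 -2.4754]
w 0.007836296107034266 [ 0.2222  0.4663 -2.866 ]
[0.3613 0.2399 0.222 ] 0.008178564447267493 12.475
```

View pics/s1.png

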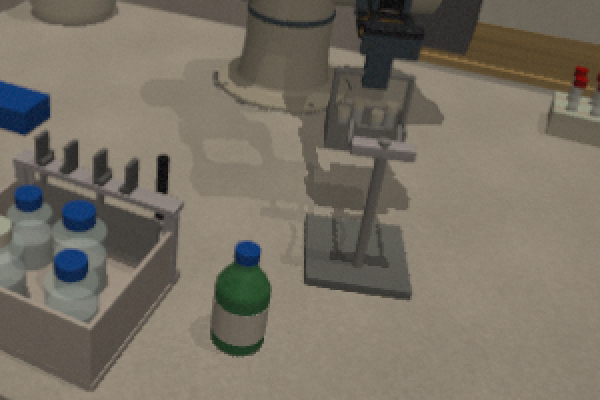

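The basket hangs level in the gripper at (370,105), in front of the fork. Entering and lowering.

Run:
```python
from h import *
seat=np.array([.471,.2735]);Rs=R(16.8)
arm.move_l((*seat,.222),Rs,.12); f0=np.array(arm.current_force());print(f0)
arm.move_l((*seat,.184),Rs,.08); print(arm.current_force())
for z in (.181,.179,.177,.175,.173):
    arm.move_l((*seat,z),Rs,.04); f=np.array(arm.current_force());print(z,f-f0)
    if np.linalg.norm(f-f0)>4: break
arm.grip(.028); print("w",arm.current_width(),np.array(arm.current_force()))
arm.move_l((*seat,.26),Rs,.12); print(arm.current_force(),arm.current_t())
cv2.imwrite("pics/s2.png",cv2.cvtColor(arm.snapshot("scene"),cv2.COLOR_RGB2BGR)[130:330,180:480].repeat(2,0).repeat(2,1))
```

```text
[-0.0816 -0.1196 -3.0466]
[-0.4581  0.1492 -3.2621]
0.181 [-0.7479  0.6391  0.3556]
0.179 [ 0.0732 -0.4256  1.0418]
0.177 [-0.2816 -0.7873  8.0904]
w 0.02797171543443846 [0.4901 0.7602 0.2706]
[ 0.5419 -0.6938 -0.2161] 16.3583
```

View pics/s2.png

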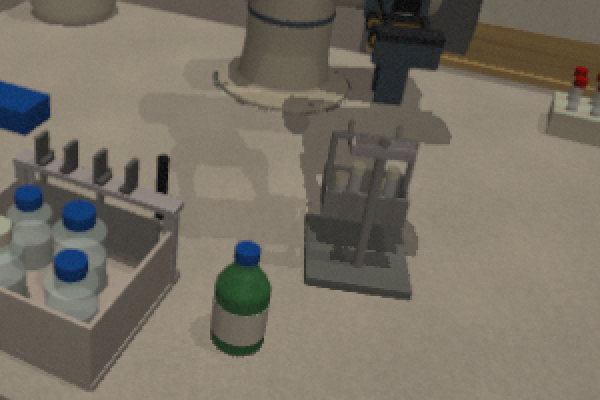

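The basket hangs in the fork (bar at ~(370,140), basket below it) and the gripper is clear; the load came on at z≈0.178 as it should. Now the catches.

Run:
```python
from h import *
Rp=R(90.3)
for n,p in (("c1",(.6865,-.0984)),("c2",(.6862,-.0066))):
    arm.move_to((*p,.26 if n=="c1" else .215),Rp); arm.grip(.072)
    f0=np.array(arm.current_force())
    arm.move_l((*p,.156),Rp,.12); print(n,"down",arm.current_force()-f0)
    arm.grip(.028); print("w",arm.current_width(),arm.current_grasp_force(),arm.current_force()-f0)
    arm.sleep(.3); print("w",arm.current_width())
    arm.grip(.072); arm.move_l((*p,.215),Rp,.15); print(arm.current_t())
```

```text
c1 down [-0.6369 -0.9637 -0.4814]
w 0.03163301948926904 30.024854242801666 [ 0.0129 -5.408   5.8397]
w 0.031705216292452716
22.3
c2 down [ 0.1279 -0.4021  0.7904]
w 0.0314552860647027 30.026822090148926 [-1.2797 -4.3774  6.0242]
w 0.03128761747559906
25.9333
```

Both catches stopped at the same stable width under the full 30 N (friction is only 5 N), so they are at their stops. Now the post and the swing, keeping the finger line along y so that at the end the fingers push squarely.

Run:
```python
from h import *
Rp=R(90.3);H=np.array([.687,-.1435]);g=np.array([.647,.0415]);z=.150
arm.move_to((*g,.24),Rp); arm.grip(.05); f0=np.array(arm.current_force())
arm.move_l((*g,z),Rp,.12); print("down",arm.current_force()-f0)
arm.grip(0); print("w",arm.current_width(),arm.current_force()-f0)
r0=g-H; print("r",np.linalg.norm(r0))
for th in np.append(np.arange(.1,1.58,.11),1.58):
    c,s=np.cos(th),np.sin(th); p=H+np.array([[c,-s],[s,c]])@r0
    arm.move_l((*p,z),None,.08); f=arm.current_force()-f0; print(round(th,2),f,round(arm.current_width(),4))
    if np.linalg.norm(f)>30 or arm.current_width()<.012: print("STOP");break
print(arm.current_t(),arm.current_ee_pos())
cv2.imwrite("pics/s3.png",np.vstack([cv2.resize(cv2.cvtColor(arm.snapshot(n),cv2.COLOR_RGB2BGR)[v:v+h,u:u+w],(800,300),interpolation=cv2.INTER_CUBIC) for n,u,v,w,h in (("scene",120,165,280,105),("top",130,150,280,105))]))
```

```text
down [0.3278 1.5397 0.6445]
w 0.015504719534921852 [ 0.5203 -6.8605  0.2402]
r 0.189274932307477
0.1 [ 4.1915 -4.3879 -2.4308] 0.0153
0.21 [ 3.0968 -2.377  -1.4984] 0.0153
0.32 [2.1707 3.0278 2.1075] 0.0147
0.43 [-3.1469  6.77    6.614 ] 0.0153
0.54 [-4.7169  9.6234  7.6055] 0.0156
0.65 [-5.6511 15.4949  9.6718] 0.0155
0.76 [-9.8171  7.0661 13.1976] 0.0155
0.87 [-8.5251  2.888  11.1756] 0.0155
0.98 [-4.0748  5.0823  5.5682] 0.0155
1.09 [-3.091   4.2864  5.2624] 0.0153
1.2 [-1.8354  4.1171  4.8157] 0.0155
1.31 [-3.0603  3.2834  5.3254] 0.0157
1.42 [-1.1354  3.1747  3.2258] 0.0148
1.53 [-1.8605  3.2811  3.7494] 0.0153
1.58 [-2.9842  3.0859  3.2955] 0.0156
34.325 [ 0.5022 -0.1848  0.1499]
```

View pics/s3.png

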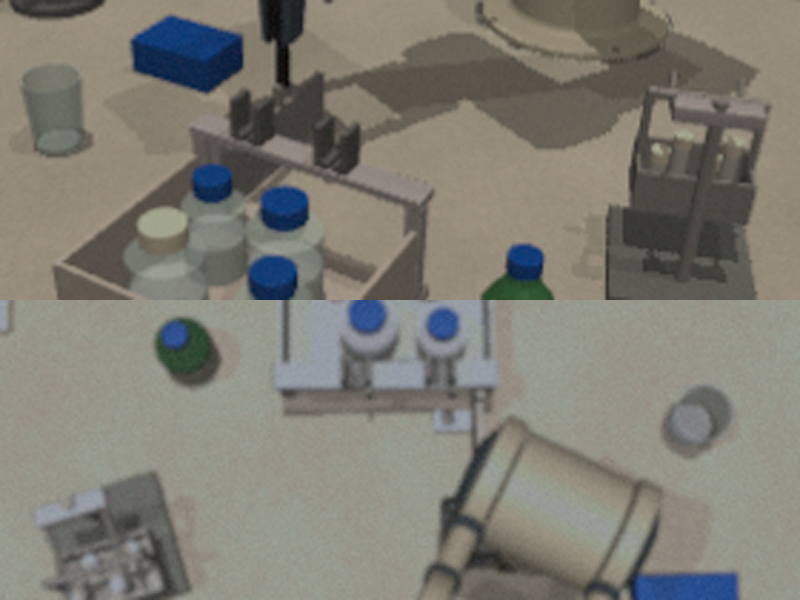

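Both catches stand squeezed (scene tile (250,115) and (338,145)). The gate stands out square at the hinge end (scene (300,105), top (475,425)). The fingers hold the post against the 3 N spring, the basket hangs in the fork, and the bystanders are untouched.

```bash
python3 -c "
from rig import arm
print(arm.sign_off())"
```

```text
the job is handed in; nothing more can be done
None
```

The job is handed in at about 34 s of the 72 s allowed: the basket hangs in the fork, both catches were squeezed in the order asked, and the gripper is holding the gate square by its post, with the bottle, tip box and beaker left where they stood.

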